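# Set out a touchstone test and rotate the acid stock

### The arm

A 6-joint arm with a two-finger parallel gripper is mounted at the origin on a cart in front of the work surface, level with it; the furniture and walls round the work are solid. World frame = base frame: x ahead of the robot, y to its left, z up, the work surface at z = 0. Lengths are in mm, angles in rad, forces in N, time in s.
With the tool pointing down it reaches from about 400 to 925 mm from the base axis. Payload 12.5 kg.
Tool frame: the origin (TCP) lies midway between the tips of the shut fingers; the grasp point (between the pads) lies 19 mm behind it; z points along the fingers, y is the line along which they close (so a half turn about z gives the same grasp; the last joint's range is limited). The gripper opens to 95 mm and grips with 3 to 60 N. Pads are 20 mm wide; open, the fingers measure 119 mm over their backs; the gripper's body (75 mm by 180 mm) begins 59 mm behind the grasp point.
Start: joints at [1.202, 0.491, 1.559, -0, 1.092, -0.106], TCP at [162.348, 603.564, 214.661] pointing down, gripper open.
Joint ranges: [-3.1, 3.1], [-0.84, 2.19], [0.05, 2.79], [-1.13, 4.28], [0.06, 2.93], [-2.69, 2.69]. Speed limits (rad/s): [2.22, 2.22, 2.79, 3.14, 3.14, 3.14].

### API

Orientations are given as [roll, pitch, yaw] about the fixed x, y, z axes, in that order (R = Rz(yaw) Ry(pitch) Rx(roll)).
In Python, from cell import state, read_camera, camera_info, env gives the robot as it stands.
- The arm moves only by the tool move_arm, never from a script. Its argument "commands" is a list of rows, each a list of 3 entries, a list of its own where there are three numbers: the shift along the world's x, y, z in cm, then the turn, a rotation vector about the world's x, y, z in degrees, then the opening, from 0 (shut) to 1 (fully open). A call has 1 to 10 rows; each row shifts and turns the commanded pose from where the row before left it; what a row does not reach is not made up. A row lasts 1/10 s, in which the tool goes at most 50 mm and 8.59 degrees, less where a joint would pass 70% of its speed; a pose out of reach is approached as far as the arm can. A call with a gripper value outside its range is refused whole. The fingers move at their own pace and stop on an object; the grip force is fixed at half the most. Time passes only in rows, so rows that do not move let the fingers close. It gives the time, the measured TCP pose, the force, the opening and the grip force at its end, in the units of the state.
- state(): the state, without advancing time (a new reading comes with each control period).
- read_camera(name): name is "scene" or "top"; returns the picture (400x640x3 uint8, blue, green, red); there is no depth.
- camera_info(name): a dict with "K" (3x3 intrinsics, pixels), "cam_to_world" (4x4, takes a point from camera to world coordinates). Camera axes: x right, y down, z forward; pixel columns grow to the right and rows downward; lengths in mm; the calibration is good to about 2 mm. A picture is of the moment at which its call begins. camera_info takes no time and is no camera call.
- env.job_done(): hands the job in; it is judged then, once.
The state is a dict: "t": time; "joints": joint angles; "qvel": joint speeds; "tau": joint torques, N m; "eef_pos": TCP position; "tcp_rot": TCP orientation; "ft_force": force on the tool from outside, world axes, zero at the start; "moment": the same for the moment, N m; "opening": opening from 0.0 (shut) to 1.0 (fully open); "grip_force": force on a finger pad.
Only numpy, scipy, OpenCV 4.12 (cv2) and the standard library are available. Lean on these libraries where they do the work, as an engineer would, in place of code of your own. Each camera call takes 0.05 s, during which the arm holds its last target. There are 200 camera calls.

### The job

Set out the touchstone test on the tray: the black stone lengthways on the rubber pad, the bead bar lying along the top of the stone, the loupe flat on the tray to the right of the stone and lengthways alongside it, and the oldest acid bottle, the one at the low front end of the sloped lane, upright in the well behind the stone. Restock the lane with the fresh bottle that stands loose on the bench: it goes into the channel behind the two that are left and stands there as they do. Keep every bottle roughly upright throughout, for they hold acid.

Things in the scene. Friction and masses are not known exactly. Their poses are not given: they have to be found in the camera images.
- tray: fixed grey tray 184 (x) x 160 (y) mm, rim 11 high, floor 4 above bench. Origin: centre of underside; +x its back (away from robot), -y its right. Mm from origin: ribbed black pad 86 (x) x 62 (y), top z 7, centre (-20,30), for the stone, long side along x; well in block 60x60, top z 29: centre (57,30), 41 wide, bottom z 7, mouth chamfered 5 wider; loupe lies along x near (-20,-38).
- lane: fixed sloped bottle lane, foot 136 (x) x 64 (y) mm. Origin: centre of underside; +x to its high back end. Slick white channel 37 wide, 112 long (along slope, centred over origin), floor 24 above bench over origin, rising 8 deg (0.14 rad) to +x; stop at low -x end, guides to 28 high. Bottles stand square to the slope and slide down to the stop or next bottle; three fit, not four.
- bottle_front_c (a point): oldest acid bottle, at the start lowest and foremost of three alike in the lane: amber dropper bottle 82 mm high, easily held by the cap, body 30 mm across up to 53 mm, black cap 18 mm across from 53 to 82 mm above its foot. Point: on its axis, 41 mm above its foot; z is its axis, upwards.
- bottle_middle_c (a point): middle bottle of the three in the lane, same shape; point on its axis 41 mm above its foot.
- bottle_back_c (a point): rearmost (highest) bottle of the three in the lane, same shape; point on its axis 41 mm above its foot.
- bottle_fresh_c (a point): fresh acid bottle, same shape, the only one standing loose on the bench within reach (not the one far right by the balance); point on its axis 41 mm above its foot.
- touchstone_c (a point): black touchstone, a flat slab 40 (x) x 64 (y) x 11 mm lying flat. Point: its centre; its y axis runs along its length.
- loupe_c (a point): folding loupe lying opened within reach (not the one far right by the balance), 60 mm long along its y, 19 mm high: silver lens ring 28 mm across at the +y half, black case 20 mm wide at the -y half (from y = -30 to +2 mm), 17 mm high, to be gripped across at about y = -14 mm. Point: middle of its length, half-way up.
- bead_bar_c (a point): enamelled bead bar of a bracelet, the piece to be tested, 11 x 50 (y) x 11 mm lying flat. Point: its centre; its y axis runs along its length.
There are look-alikes about, which are no part of the job. What is shaped like the part that bears bottle_fresh_c but yellow is not meant.

How it is judged:
By the outcome, as a careful person would: the job done as asked, in the order asked, and still so for the second after the job is handed in, with the robot touching nothing.
It also fails if it takes over 144 s, if anything falls off the work surface, if the arm or the gripper's body presses on something with over 40 N, if the wrist force passes 120 N, or if a joint passes its speed limit or range.

## Working session

There is one attempt and no reset: what is moved stays moved. The work goes in short steps, Python scripts to look and compute and a tool call to move; the robot and the scene stay as the last step left them, time stands still between calls to the robot, and variables do not carry over. Pictures are saved under pics/ and viewed, at most 14 in all, crops included, and the job is handed in when it is done.

Besides the shell and the picture viewer there is one more tool, called after "Request:" as name([rows], argument=value, ...), one row to a line, values as JSON. move_arm: Moves the arm, as the interface text tells. Its arguments: {"type":"object","properties":{"commands":{"type":"array"}},"required":["commands"]}

```bash
mkdir -p pics; ls; cat > h.py <<'E'
import numpy as np, cv2
from cell import state, read_camera, camera_info, env
def ray(name,u,v):
    c=camera_info(name);K=np.array(c["K"]);T=np.array(c["cam_to_world"])
    d=T[:3,:3]@np.linalg.solve(K,[u,v,1.]);return T[:3,3],d
def onz(name,u,v,z):
    o,d=ray(name,u,v);return (o+d*(z-o[2])/d[2]).round(1)
def proj(name,p):
    c=camera_info(name);K=np.array(c["K"]);T=np.linalg.inv(np.array(c["cam_to_world"]))
    q=K@(T[:3,:3]@np.array(p,float)+T[:3,3]);return q[:2]/q[2]
E
python3 - <<'E'
from h import *
for n in("scene","top"):
    i=read_camera(n);cv2.imwrite(f"pics/{n}0.png",i)
    print(n,np.array(camera_info(n)["cam_to_world"]).round(2).tolist(),camera_info(n)["K"])
print(state())
E
```

```text
pics
scene [[0.75, -0.28, 0.6, -134.36], [-0.66, -0.28, 0.69, -731.08], [-0.03, -0.92, -0.4, 527.13], [0.0, 0.0, 0.0, 1.0]] [[467.52844124   0.         319.81011533]
 [  0.         467.52844124 202.46657789]
 [  0.           0.           1.        ]]
top [[-0.03, -0.98, 0.18, 301.43], [-1.0, 0.03, 0.01, 44.0], [-0.01, -0.18, -0.98, 1317.05], [0.0, 0.0, 0.0, 1.0]] [[500.61490336   0.         322.36975256]
 [  0.         500.61490336 201.32598992]
 [  0.           0.           1.        ]]
{'t': 0.1, 'joints': array([ 1.20243928e+00,  4.91492719e-01,  1.55938278e+00, -1.39532309e-05,
        1.09173030e+00, -1.05594276e-01]), 'qvel': array([ 4.94902714e-05, -1.22728341e-03,  8.82487361e-04, -3.58542437e-04,
        3.33120333e-03,  3.59000342e-04]), 'tau': array([ 1.58086907e-03, -6.13625407e+01, -2.58608329e+01,  6.93599763e-02,
        4.70374280e-02, -7.78439585e-05]), 'eef_pos': array([162.24141591, 603.34651604, 214.12624141]), 'tcp_rot': array([-3.14058384e+00, -9.44768866e-05,  2.87883627e+00]), 'ft_force': array([0.72589452, 0.61873404, 0.09241183]), 'moment': array([0.0705215 , 0.03762746, 0.02449192]), 'grip_force': 0.0, 'opening': 1.001340783861996}
```

View pics/scene0.png

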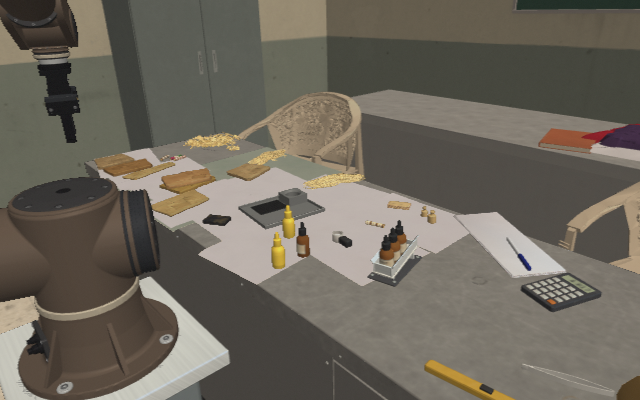

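View pics/top0.png

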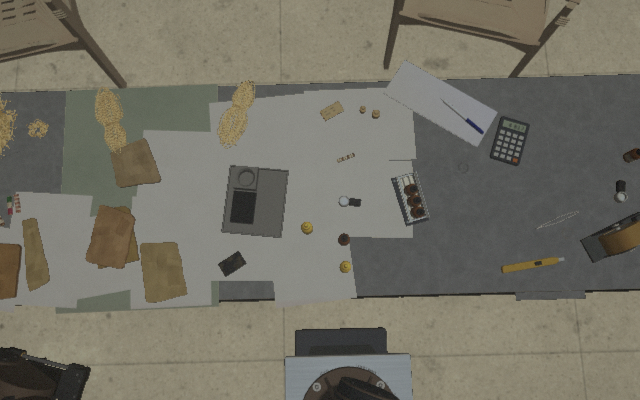

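The scene view shows the amber bottle at (303,240) with yellow bottles at (278,252) and (288,222). The lane is at (395,255), loupe (343,239), bead bar (375,223), stone (217,220) and tray (267,208). In the top view: tray (255,202), stone (232,263), amber bottle (344,239), loupe (348,202), bar (345,157), lane (410,198). Next I enlarge both to confirm.

```bash
python3 - <<'E'
from h import *
t=cv2.imread("pics/top0.png");s=cv2.imread("pics/scene0.png")
cv2.imwrite("pics/top0c.png",cv2.resize(t[95:285,212:442],None,fx=3,fy=3,interpolation=cv2.INTER_CUBIC))
cv2.imwrite("pics/scene0c.png",cv2.resize(s[180:290,190:450],None,fx=3,fy=3,interpolation=cv2.INTER_CUBIC))
E
```

```text
(no output)
```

View pics/top0c.png

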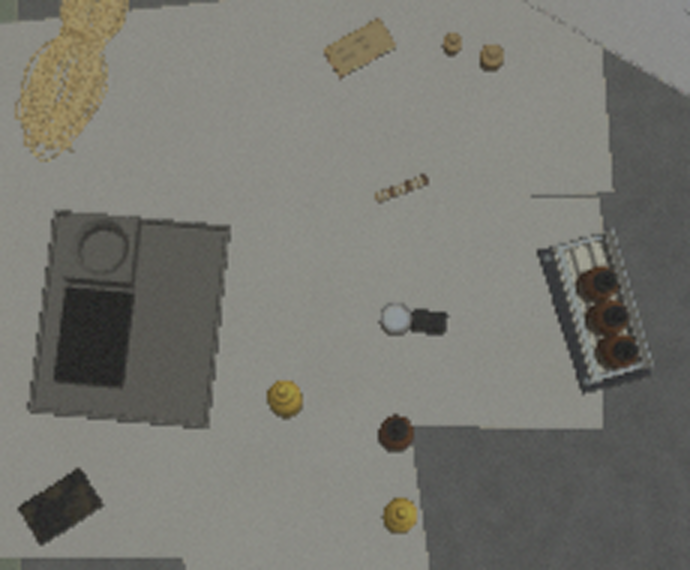

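View pics/scene0c.png

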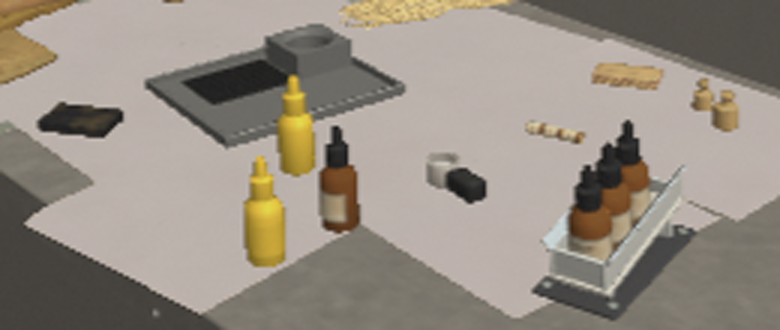

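In the top crop the amber bottle is at (395,433); the yellow ones at (285,398) and (400,515) are excluded by colour. The lane bottles are at (620,349) front, (613,316) and (605,282). The loupe is at (412,320) with the case to the right, the bar at (402,188), and the stone at (60,505). The wooden plank at (360,47) and the small wooden jars are not parts of the job.

```bash
cat > m.py <<'E'
from h import *
def rect(name,img,box,z,mask):
    x0,y0,x1,y1=box
    k=6
    c=cv2.resize(img[y0:y1,x0:x1],None,fx=k,fy=k,interpolation=cv2.INTER_CUBIC)
    m=mask(c).astype(np.uint8)*255
    cs=max(cv2.findContours(m,0,2)[0],key=cv2.contourArea).reshape(-1,2)
    uv=(cs+.5)/k-.5+[x0,y0]
    P=np.array([onz(name,u,v,z)[:2] for u,v in uv],np.float32)
    r=cv2.minAreaRect(P);b=cv2.boxPoints(r)
    e=[b[1]-b[0],b[2]-b[1]];L=max(e,key=np.linalg.norm)
    return np.round(r[0],1),np.round(r[1],1),round(float(np.degrees(np.arctan2(L[1],L[0])))%180,1)
def tri(a,b):
    (o1,d1),(o2,d2)=ray("top",*a),ray("scene",*b)
    d1/=np.linalg.norm(d1);d2/=np.linalg.norm(d2)
    s=np.linalg.lstsq(np.c_[d1,-d2],o2-o1,rcond=None)[0]
    p,q=o1+d1*s[0],o2+d2*s[1];return ((p+q)/2).round(1),np.linalg.norm(p-q).round(1)
E
python3 - <<'E'
from m import *
t=cv2.imread("pics/top0.png")
g=lambda c:c.max(2)
print("stone",rect("top",t,(212,245,252,282),11,lambda c:g(c)<95))
print("pad",rect("top",t,(227,186,260,228),7,lambda c:g(c)<58))
print("tray",rect("top",t,(215,158,297,245),11,lambda c:g(c)<125))
print("loupe case",rect("top",t,(346,192,368,212),17,lambda c:g(c)<95))
print("bar",rect("top",t,(332,148,360,168),11,lambda c:(g(c)-c.min(2).astype(int)>28)|(g(c)<120)))
c=lambda x,y:(212+(x+.5)/3-.5,95+(y+.5)/3-.5)
d=lambda x,y:(190+(x+.5)/3-.5,180+(y+.5)/3-.5)
print("ring",onz("top",*c(396,319),19), "well",onz("top",*c(103,248),29))
for n,a,b in[("front",(622,349),(587,170)),("mid",(614,316),(607,148)),("back",(606,282),(628,125)),("fresh",(396,431),(336,129))]:
    print(n,tri(c(*a),d(*b)),onz("top",*c(*a),80))
print("lane foot corners",[onz("top",*c(*p),3)[:2].tolist() for p in[(538,250),(586,393),(652,371)]])
# foot of fresh
print("fresh foot scene",onz("scene",*d(340,225),3))
print("tray corners",[onz("top",*c(*p),11)[:2].tolist() for p in[(55,211),(230,228),(208,427),(30,411)]])
E
```

```text
stone (array([387.8, 291. ]), array([41.9, 65.4]), 121.5)
pad (array([536.9, 263.2]), array([62.3, 85.8]), 173.2)
tray (array([552.3, 230.5]), array([164.3, 188.5]), 173.1)
loupe case (array([540. , -32.8]), array([33.7, 22.8]), 79.2)
bar (array([ 6.587e+02, -1.000e-01]), array([12.6, 21. ]), 109.9)
ring [542.9  -5.   19. ] well [612.  251.4  29. ]
front (array([ 500.4, -189.1,   92.9]), np.float64(4.4)) [ 500.9 -190.    80. ]
mid (array([ 527.3, -183.3,   97.6]), np.float64(4.2)) [ 529.  -185.1   80. ]
back (array([ 555.2, -177.6,  103.4]), np.float64(4.8)) [ 558.2 -180.1   80. ]
fresh (array([439.3,  -0.7,  78.8]), np.float64(4.1)) [437.5   0.5  80. ]
lane foot corners [[605.2, -135.0], [475.0, -170.5], [492.9, -229.8]]
fresh foot scene [435.7  -8.1   3. ]
tray corners [[651.7, 297.5], [631.4, 140.4], [453.1, 162.1], [471.4, 318.1]]
```

```bash
python3 - <<'E'
from m import *
t=cv2.imread("pics/top0.png");s=cv2.imread("pics/scene0.png")
a=cv2.resize(t[168:230,385:435],None,fx=8,fy=8,interpolation=cv2.INTER_CUBIC)
b=cv2.resize(s[215:290,365:425],None,fx=6.6,fy=6.6,interpolation=cv2.INTER_CUBIC)
o=np.zeros((500,800,3),np.uint8);o[:a.shape[0],:400]=a;o[:495,404:800]=b[:495,:396]
o=cv2.convertScaleAbs(o,alpha=1.6)
cv2.imwrite("pics/lane.png",o)
c=lambda x,y:(212+(x+.5)/3-.5,95+(y+.5)/3-.5)
for p in[(376,196),(428,180),(402,188)]:print(onz("top",*c(*p),8))
E
```

```text
[658.1   8.7   8. ]
[671.6 -38.6   8. ]
[664.8 -14.9   8. ]
```

View pics/lane.png

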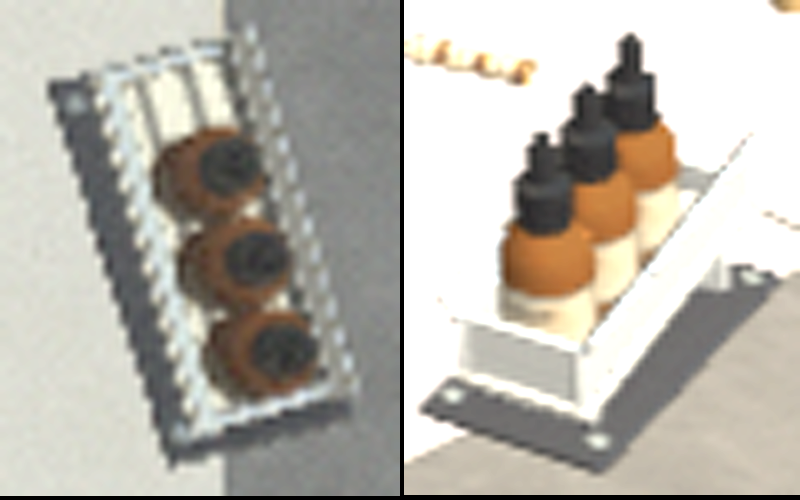

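The lane in close-up: foot corners at front-left (170,468), front-right (352,402) and back-left (50,85). The guide tops run (100,85)-(205,425) and (250,30)-(350,385), and the caps are at (283,350), (257,257) and (230,163).

```bash
python3 - <<'E'
from m import *
c=lambda x,y:(385+(x+.5)/8-.5,168+(y+.5)/8-.5)
d=lambda x,y:(365+(x-404+.5)/6.6-.5,215+(y+.5)/6.6-.5)
F=[onz("top",*c(*p),3)[:2] for p in[(170,468),(352,402),(50,85)]]
G=[onz("top",*c(*p),z)[:2] for p,z in[((205,425),45),((350,385),45),((100,85),59),((250,30),59)]]
ang=lambda v:np.degrees(np.arctan2(v[1],v[0])).round(1)
print("foot",F,ang(F[2]-F[0]),ang(F[1]-F[0])+90,"centre",(F[1]+F[2])/2)
print("guides",G,ang(G[2]-G[0]),ang(G[3]-G[1]),"centre",np.mean(G,0))
for n,a,b in[("front",(283,350),(545,190)),("mid",(257,257),(590,140)),("back",(230,163),(632,90))]:
    # shoulder of cap ~ z
    print(n,onz("top",*c(*a),90),onz("top",*c(*a),95), tri(c(*a),d(*b)))
print("scene foot",[onz("scene",*d(*p),3)[:2] for p in[(420,408),(600,470),(778,278)]])
E
```

```text
foot [array([ 474. , -167.3]), array([ 494.3, -228.7]), array([ 604.7, -134.4])] 14.1 18.299999999999997 centre [ 549.5  -181.55]
guides [array([ 482. , -172.6]), array([ 493.7, -219.7]), array([ 591.3, -142.9]), array([ 608.1, -192.2])] 15.2 13.5 centre [ 543.775 -181.85 ]
front [ 498.4 -190.4   90. ] [ 497.6 -189.4   95. ] (array([ 500.7, -193. ,   78.8]), np.float64(1.3))
mid [ 527.9 -184.1   90. ] [ 527.  -183.2   95. ] (array([ 529.7, -185.9,   82.7]), np.float64(1.1))
back [ 558.  -177.5   90. ] [ 557.  -176.6   95. ] (array([ 558.9, -178.3,   87. ]), np.float64(0.7))
scene foot [array([ 473.5, -169.3]), array([ 487.4, -230.3]), array([ 617.9, -196.8])]
```

Request:
move_arm([
  [[2.82,-3.9,-1.3],[0,0,-5.4],0.7],
  [[2.82,-3.9,-1.3],[0,0,-5.4],0.7],
  [[2.82,-3.9,-1.3],[0,0,-5.4],0.7],
  [[2.82,-3.9,-1.3],[0,0,-5.4],0.7],
  [[2.82,-3.9,-1.3],[0,0,-5.4],0.7],
  [[2.82,-3.9,-1.3],[0,0,-5.4],0.7],
  [[2.82,-3.9,-1.3],[0,0,-5.4],0.7],
  [[2.82,-3.9,-1.3],[0,0,-5.4],0.7],
  [[0,0,-4],[0,0,0],0.7],
  [[0,0,0],[0,0,0],0.7],
])

```text
t: 1.1
eef_pos: [387.0, 289.5, 67.6]
tcp_rot: [-3.135, -0.0, 2.122]
ft_force: [-0.8, -0.7, 0.8]
opening: 0.7
grip_force: 0.0
```

Request:
move_arm([
  [[0.1,0.1,-2.5],[0,0,0],0.7],
  [[0,0,-2.5],[0,0,0],0.7],
  [[0,0,-1],[0,0,0],0.7],
  [[0,0,-0.5],[0,0,0],0.7],
  [[0,0,0],[0,0,0],0.2],
  [[0,0,0],[0,0,0],0.2],
  [[0,0,0],[0,0,0],0.2],
  [[0,0,0],[0,0,0],0.2],
  [[0,0,0],[0,0,0],0.2],
  [[0,0,0],[0,0,0],0.2],
])

```text
t: 2.1
eef_pos: [389.1, 292.7, 6.3]
tcp_rot: [3.141, 0.0, 2.125]
ft_force: [-0.9, -0.5, 6.6]
opening: 0.413
grip_force: 30.0
```

Request:
move_arm([
  [[0,0,3],[0,0,0],0.2],
  [[0,0,3],[0,0,0],0.2],
  [[2.12,-0.43,0],[0,0,7.4],0.2],
  [[2.12,-0.43,0],[0,0,7.4],0.2],
  [[2.12,-0.43,0],[0,0,7.4],0.2],
  [[2.12,-0.43,0],[0,0,7.4],0.2],
  [[2.12,-0.43,0],[0,0,7.4],0.2],
  [[2.12,-0.43,0],[0,0,7.4],0.2],
  [[2.12,-0.43,0],[0,0,7.2],0.2],
  [[0,0,0],[0,0,0],0.2],
])

```text
t: 3.1
eef_pos: [539.5, 261.8, 65.6]
tcp_rot: [3.141, 0.001, 3.027]
ft_force: [0.0, -0.3, -1.4]
opening: 0.414
grip_force: 30.0
```

Request:
move_arm([
  [[0,0,0],[0,0,0],0.2],
  [[0,0,0],[0,0,0],0.2],
])

```text
t: 3.3
eef_pos: [536.4, 262.5, 65.6]
tcp_rot: [-3.141, -0.001, 3.024]
ft_force: [-0.4, -0.3, -1.4]
opening: 0.416
grip_force: 30.0
```

Request:
move_arm([
  [[0,0,-2],[0,0,0],0.2],
  [[0,0,-2],[0,0,0],0.2],
  [[0,0,-0.8],[0,0,0],0.2],
  [[0,0,-0.3],[0,0,0],0.2],
  [[0,0,-0.1],[0,0,0],0.2],
  [[0,0,0],[0,0,0],0.2],
])

```text
t: 3.9
eef_pos: [537.5, 262.6, 14.3]
tcp_rot: [3.141, 0.001, 3.025]
ft_force: [-0.5, -0.3, -0.2]
opening: 0.411
grip_force: 30.0
```

Request:
move_arm([
  [[0,0,-0.1],[0,0,0],0.2],
  [[0,0,0],[0,0,0],0.2],
  [[0,0,0],[0,0,0],0.52],
  [[0,0,0],[0,0,0],0.52],
  [[0,0,0],[0,0,0],0.52],
])

```text
t: 4.4
eef_pos: [537.3, 262.4, 12.6]
tcp_rot: [3.142, -0.0, 3.025]
ft_force: [0.2, -0.5, -0.3]
opening: 0.519
grip_force: 0.0
```

Request:
move_arm([
  [[0,0,3],[0,0,0],0.52],
  [[0,0,4],[0,0,0],0.52],
  [[1.6,-3.47,0],[0,0,-8.4],0.4],
  [[1.6,-3.47,0],[0,0,-8.4],0.4],
  [[1.6,-3.47,0],[0,0,-8.4],0.4],
  [[1.6,-3.47,0],[0,0,-8.4],0.4],
  [[1.6,-3.47,0],[0,0,-8.4],0.4],
  [[1.6,-3.47,0],[0,0,-8.4],0.4],
  [[1.6,-3.47,0],[0,0,-8.4],0.4],
  [[1.6,-3.47,0],[0,0,-8.4],0.4],
])

```text
t: 5.4
eef_pos: [665.8, -16.7, 82.6]
tcp_rot: [-3.142, -0.0, 1.846]
ft_force: [1.0, 0.0, 0.1]
opening: 0.397
grip_force: 0.0
```

Request:
move_arm([
  [[0,0,0],[0,0,0],0.4],
  [[0,0,0],[0,0,0],0.4],
])

```text
t: 5.6
eef_pos: [665.1, -15.8, 82.2]
tcp_rot: [-3.141, -0.0, 1.852]
ft_force: [-0.3, -0.2, -1.0]
opening: 0.4
grip_force: 0.0
```

```bash
python3 - <<'E'
from m import *
t=read_camera("top");cv2.imwrite("pics/top1.png",t)
cv2.imwrite("pics/top1c.png",cv2.resize(t[135:285,212:372],None,fx=4,fy=4,interpolation=cv2.INTER_CUBIC)[:600])
print(state()["eef_pos"],state()["tcp_rot"])
print("stone?",rect("top",t,(227,190,258,228),18,lambda c:c.max(2)<58))
E
```

```text
[664.87731325 -14.83814765  82.36004631] [-3.14095608e+00 -4.13136085e-04  1.85378423e+00]Traceback (most recent call last):
  File "<stdin>", line 5, in <module>
  File "m.py", line 7, in rect
    cs=max(cv2.findContours(m,0,2)[0],key=cv2.contourArea).reshape(-1,2)
       ~~~^^^^^^^^^^^^^^^^^^^^^^^^^^^^^^^^^^^^^^^^^^^^^^^^
ValueError: max() iterable argument is empty
```

View pics/top1c.png

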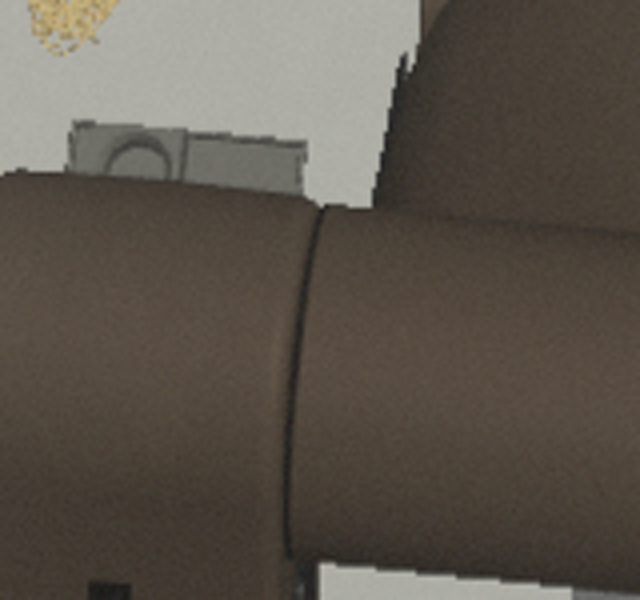

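The arm hides most of the top view here. I'll carry on with the bar and check the stone from the scene camera.

Request:
move_arm([
  [[0,0,-3],[0,0,0],0.4],
  [[0,0,-3],[0,0,0],0.4],
  [[0,0,-1.2],[0,0,0],0.4],
  [[0,0,-0.6],[0,0,0],0.4],
  [[0,0,0],[0,0,0],0.05],
  [[0,0,0],[0,0,0],0.05],
  [[0,0,0],[0,0,0],0.05],
  [[0,0,0],[0,0,0],0.05],
  [[0,0,0],[0,0,0],0.05],
])

```text
t: 6.55
eef_pos: [665.7, -15.2, 5.5]
tcp_rot: [3.14, 0.0, 1.852]
ft_force: [-0.7, 0.0, 5.4]
opening: 0.102
grip_force: 30.0
```

Request:
move_arm([
  [[0,0,3],[0,0,0],0.05],
  [[0,0,3],[0,0,0],0.05],
  [[0,0,0],[0,0,0],0.05],
])

```text
t: 6.85
eef_pos: [667.2, -15.4, 68.7]
tcp_rot: [3.136, 0.002, 1.853]
ft_force: [-0.5, -0.1, -0.4]
opening: 0.105
grip_force: 30.0
```

```bash
python3 - <<'E'
from m import *
t=read_camera("scene");cv2.imwrite("pics/s1.png",t)
cv2.imwrite("pics/s1c.png",cv2.resize(t[155:285,190:390],None,fx=4,fy=4,interpolation=cv2.INTER_CUBIC))
E
```

```text
(no output)
```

View pics/s1c.png

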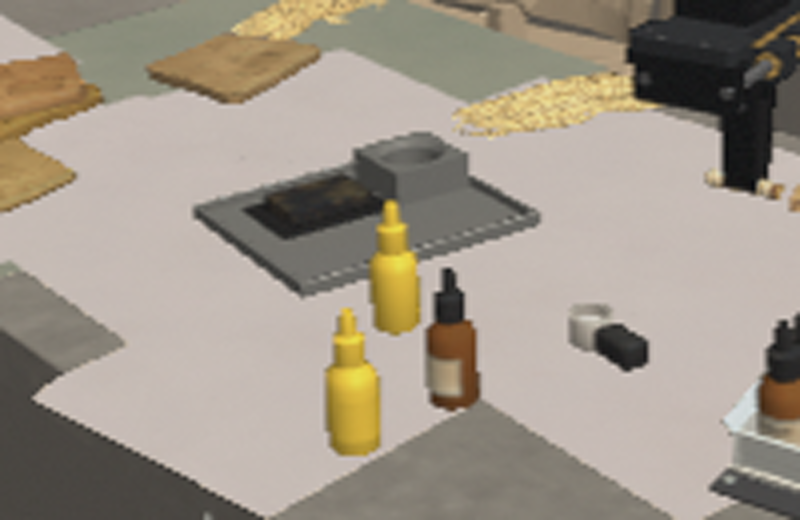

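The stone lies square on the pad (crop 320,203), and the bar is in the fingers (740,180).

Request:
move_arm([
  [[-1.61,3.47,0],[0,0,8.4],0.05],
  [[-1.61,3.47,0],[0,0,8.4],0.05],
  [[-1.61,3.47,0],[0,0,8.4],0.05],
  [[-1.61,3.47,0],[0,0,8.4],0.05],
  [[-1.61,3.47,0],[0,0,8.4],0.05],
  [[-1.61,3.47,0],[0,0,8.4],0.05],
  [[-1.61,3.47,0],[0,0,8.4],0.05],
  [[-1.61,3.47,0],[0,0,8.3],0.05],
  [[0,0,0],[0,0,0],0.05],
  [[0,0,0],[0,0,0],0.05],
])

```text
t: 7.9
eef_pos: [536.0, 262.8, 63.9]
tcp_rot: [-3.141, -0.001, 3.024]
ft_force: [-0.5, 0.5, -0.1]
opening: 0.107
grip_force: 30.0
```

Request:
move_arm([
  [[0,0,-2],[0,0,0],0.05],
  [[0,0,-1.2],[0,0,0],0.05],
  [[0,0,0],[0,0,0],0.05],
  [[0,0,0],[0,0,0],0.05],
])

```text
t: 8.3
eef_pos: [536.8, 261.7, 32.5]
tcp_rot: [-3.141, -0.001, 3.022]
ft_force: [0.2, 0.2, -0.8]
opening: 0.102
grip_force: 30.0
```

Request:
move_arm([
  [[0,0.05,-0.5],[0,0,0],0.05],
  [[0,0,-0.2],[0,0,0],0.05],
  [[0,0,0],[0,0,0],0.05],
])

```text
t: 8.6
eef_pos: [536.5, 262.9, 25.6]
tcp_rot: [3.142, -0.0, 3.024]
ft_force: [-0.4, -0.2, 0.3]
opening: 0.106
grip_force: 30.0
```

Request:
move_arm([
  [[0,0,-0.15],[0,0,0],0.05],
  [[0,0,0],[0,0,0],0.05],
])

```text
t: 8.8
eef_pos: [536.6, 263.0, 24.2]
tcp_rot: [3.141, 0.0, 3.024]
ft_force: [0.2, -0.2, 0.5]
opening: 0.104
grip_force: 30.0
```

Request:
move_arm([
  [[0,0,-0.1],[0,0,0],0.05],
  [[0,0,-0.1],[0,0,0],0.05],
  [[0,0,0],[0,0,0],0.05],
])

```text
t: 9.1
eef_pos: [536.7, 263.1, 23.5]
tcp_rot: [3.141, 0.001, 3.024]
ft_force: [-3.9, -1.6, 14.3]
opening: 0.102
grip_force: 30.0
```

Request:
move_arm([
  [[0,0,0.1],[0,0,0],0.25],
  [[0,0,0],[0,0,0],0.25],
  [[0,0,0],[0,0,0],0.25],
  [[0,0,3],[0,0,0],0.25],
  [[0,0,3],[0,0,0],0.4],
  [[0,-3.7,0],[0,0,-8.4],0.4],
  [[0,-3.7,0],[0,0,-8.4],0.4],
  [[0,-3.7,0],[0,0,-8.4],0.4],
  [[0,-3.7,0],[0,0,-8.4],0.4],
  [[0,-3.7,0],[0,0,-8.4],0.4],
])

```text
t: 10.1
eef_pos: [536.4, 76.6, 83.1]
tcp_rot: [3.142, -0.0, 2.285]
ft_force: [0.1, -0.9, -0.0]
opening: 0.399
grip_force: 0.0
```

Request:
move_arm([
  [[0,-3.7,0],[0,0,-8.4],0.4],
  [[0,-3.7,0],[0,0,-8.4],0.4],
  [[0,-3.7,0],[0,0,-8.4],0.4],
  [[0.3,0,0],[0,0,-8.4],0.4],
  [[0,0,0],[0,0,-8.4],0.4],
  [[0,0,0],[0,0,-6.3],0.4],
  [[0,0,0],[0,0,0],0.4],
])

```text
t: 10.8
eef_pos: [539.5, -33.1, 83.0]
tcp_rot: [-3.141, -0.0, 1.446]
ft_force: [0.6, 0.8, 0.1]
opening: 0.399
grip_force: 0.0
```

```bash
python3 - <<'E'
from m import *
print(state()["eef_pos"],state()["tcp_rot"])
t=read_camera("scene");cv2.imwrite("pics/s2.png",t)
cv2.imwrite("pics/s2c.png",cv2.resize(t[175:275,220:380],None,fx=5,fy=5,interpolation=cv2.INTER_CUBIC))
E
```

```text
[539.49382668 -33.14869449  82.96822497] [-3.14141784e+00 -2.11070899e-05  1.44582046e+00]
```

View pics/s2c.png

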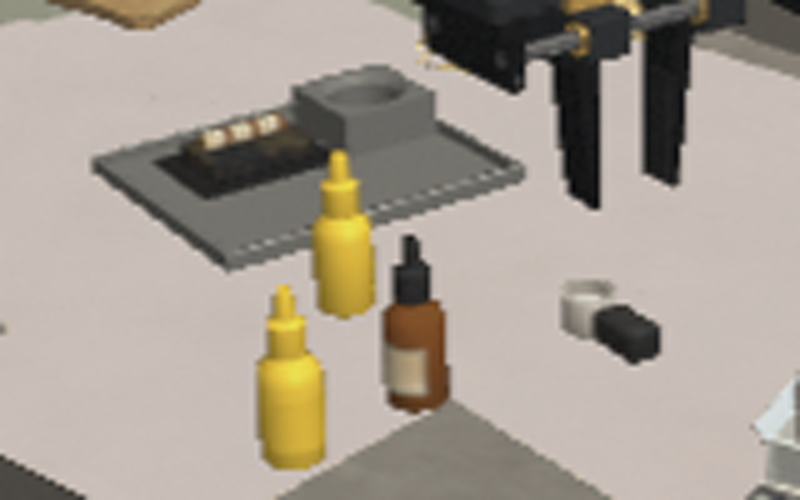

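The bar lies along the stone top (240,130). The fingers stand above the loupe.

Request:
move_arm([
  [[0,0,-3],[0,0,0],0.4],
  [[0,0,-3],[0,0,0],0.4],
  [[0,0,-1.2],[0,0,0],0.4],
  [[0,0,-0.4],[0,0,0],0.4],
  [[0,0,0],[0,0,0],0.1],
  [[0,0,0],[0,0,0],0.1],
  [[0,0,0],[0,0,0],0.1],
  [[0,0,0],[0,0,0],0.1],
  [[0,0,0],[0,0,0],0.1],
  [[0,0,0],[0,0,0],0.1],
])

```text
t: 11.85
eef_pos: [540.1, -33.1, 8.1]
tcp_rot: [3.14, 0.0, 1.448]
ft_force: [0.3, 1.3, 6.8]
opening: 0.204
grip_force: 29.9
```

Request:
move_arm([
  [[0,0,3],[0,0,0],0.1],
  [[0,0,3],[0,0,0],0.1],
  [[0,0,1],[0,0,0],0.1],
  [[0,0,0],[0,0,0],0.1],
])

```text
t: 12.25
eef_pos: [540.1, -33.1, 78.4]
tcp_rot: [3.139, 0.0, 1.448]
ft_force: [0.1, 0.2, -0.1]
opening: 0.208
grip_force: 29.9
```

Request:
move_arm([
  [[-0.24,2.09,0],[0,0,-8.17],0.1],
  [[-0.24,2.09,0],[0,0,-8.17],0.1],
  [[-0.24,2.09,0],[0,0,-8.17],0.1],
  [[-0.24,2.09,0],[0,0,-8.17],0.1],
  [[-0.24,2.09,0],[0,0,-8.17],0.1],
  [[-0.24,2.09,0],[0,0,-8.17],0.1],
  [[-0.24,2.09,0],[0,0,-8.17],0.1],
  [[-0.24,2.09,0],[0,0,-8.17],0.1],
  [[-0.24,2.09,0],[0,0,-8.17],0.1],
  [[-0.24,2.09,0],[0,0,-8.17],0.1],
])

```text
t: 13.25
eef_pos: [514.8, 176.7, 75.7]
tcp_rot: [3.141, 0.002, 0.016]
ft_force: [0.3, -0.3, -0.2]
opening: 0.206
grip_force: 29.9
```

Request:
move_arm([
  [[-0.2,2.0,0],[0,0,-8.1],0.1],
  [[0,0,0],[0,0,0],0.1],
  [[0,0,-3],[0,0,0],0.1],
  [[0,0,-2.5],[0,0,0],0.1],
  [[0,0,0],[0,0,0],0.1],
  [[0,0,0],[0,0,0],0.1],
])

```text
t: 13.85
eef_pos: [513.3, 195.4, 21.8]
tcp_rot: [3.141, 0.002, -0.118]
ft_force: [0.4, -0.9, -1.2]
opening: 0.206
grip_force: 29.9
```

Request:
move_arm([
  [[0,0.1,-0.7],[0,0,0],0.1],
  [[0,0,-0.2],[0,0,0],0.1],
  [[0,0,0],[0,0,0],0.1],
])

```text
t: 14.15
eef_pos: [513.6, 196.9, 13.4]
tcp_rot: [-3.142, -0.0, -0.119]
ft_force: [-0.6, 0.0, -0.6]
opening: 0.207
grip_force: 29.9
```

Request:
move_arm([
  [[0,0,-0.1],[0,0,0],0.1],
  [[0,0,0],[0,0,0],0.1],
])

```text
t: 14.35
eef_pos: [513.6, 197.0, 12.4]
tcp_rot: [-3.142, -0.0, -0.119]
ft_force: [-0.6, 0.7, -1.2]
opening: 0.205
grip_force: 29.9
```

Request:
move_arm([
  [[0,0,-0.1],[0,0,0],0.1],
  [[0,0,-0.1],[0,0,0],0.1],
  [[0,0,0],[0,0,0],0.1],
])

```text
t: 14.65
eef_pos: [513.7, 197.0, 12.0]
tcp_rot: [-3.141, -0.001, -0.119]
ft_force: [-5.9, -2.8, 22.7]
opening: 0.209
grip_force: 30.0
```

Request:
move_arm([
  [[0,0,-0.1],[0,0,0],0.1],
  [[0,0,0],[0,0,0],0.1],
])

```text
t: 14.85
eef_pos: [513.9, 196.9, 11.5]
tcp_rot: [-3.141, -0.002, -0.12]
ft_force: [-6.3, -3.7, 30.9]
opening: 0.206
grip_force: 30.0
```

Request:
move_arm([
  [[0,0,0.2],[0,0,0],0.1],
  [[0,0,0],[0,0,0],0.35],
  [[0,0,0],[0,0,0],0.35],
  [[0,0,0],[0,0,0],0.35],
  [[0,0,3],[0,0,0],0.35],
  [[0,0,4],[0,0,0],0.4],
  [[0,0,4],[0,0,0],0.45],
  [[0,0,1],[0,0,0],0.45],
])

```text
t: 15.65
eef_pos: [514.8, 197.4, 134.7]
tcp_rot: [-3.14, -0.005, -0.12]
ft_force: [-0.7, -0.3, -0.5]
opening: 0.442
grip_force: 0.0
```

Request:
move_arm([
  [[-0.23,-4.36,0],[0,0,2.34],0.45],
  [[-0.23,-4.36,0],[0,0,2.34],0.45],
  [[-0.23,-4.36,0],[0,0,2.34],0.45],
  [[-0.23,-4.36,0],[0,0,2.34],0.45],
  [[-0.23,-4.36,0],[0,0,2.34],0.45],
  [[-0.23,-4.36,0],[0,0,2.34],0.45],
  [[-0.23,-4.36,0],[0,0,2.34],0.45],
  [[-0.23,-4.36,0],[0,0,2.34],0.45],
  [[-0.23,-4.36,0],[0,0,2.34],0.45],
  [[0,0,0],[1.98,-7.75,0],0.45],
])

```text
t: 16.65
eef_pos: [494.4, -199.7, 130.4]
tcp_rot: [3.139, -0.141, 0.248]
ft_force: [0.2, 1.0, 0.5]
opening: 0.45
grip_force: 0.0
```

Request:
move_arm([
  [[0,0,0],[0,0,0],0.45],
  [[0,0,0],[0,0,0],0.45],
])

```text
t: 16.85
eef_pos: [492.2, -195.6, 130.8]
tcp_rot: [-3.14, -0.137, 0.246]
ft_force: [0.4, -0.1, -0.0]
opening: 0.453
grip_force: 0.0
```

```bash
python3 - <<'E'
from m import *
from scipy.spatial.transform import Rotation as R
s=state();print(s["eef_pos"],s["tcp_rot"]);M=R.from_euler("xyz",s["tcp_rot"]).as_matrix();print(M.round(3))
t=read_camera("scene");cv2.imwrite("pics/s3.png",t)
cv2.imwrite("pics/s3c.png",np.vstack([cv2.resize(t[175:245,220:420],None,fx=4,fy=4,interpolation=cv2.INTER_CUBIC),cv2.resize(t[205:285,330:460],None,fx=4,fy=4,interpolation=cv2.INTER_CUBIC)[:, :520] if 0 else cv2.copyMakeBorder(cv2.resize(t[205:285,330:460],None,fx=4,fy=4,interpolation=cv2.INTER_CUBIC),0,0,0,280,0)]))
E
```

```text
[ 492.1822665  -195.55449286  130.79235701] [-3.14045114 -0.13650434  0.24613386]
[[ 0.961  0.244  0.132]
 [ 0.241 -0.97   0.034]
 [ 0.136 -0.001 -0.991]]
```

View pics/s3c.png

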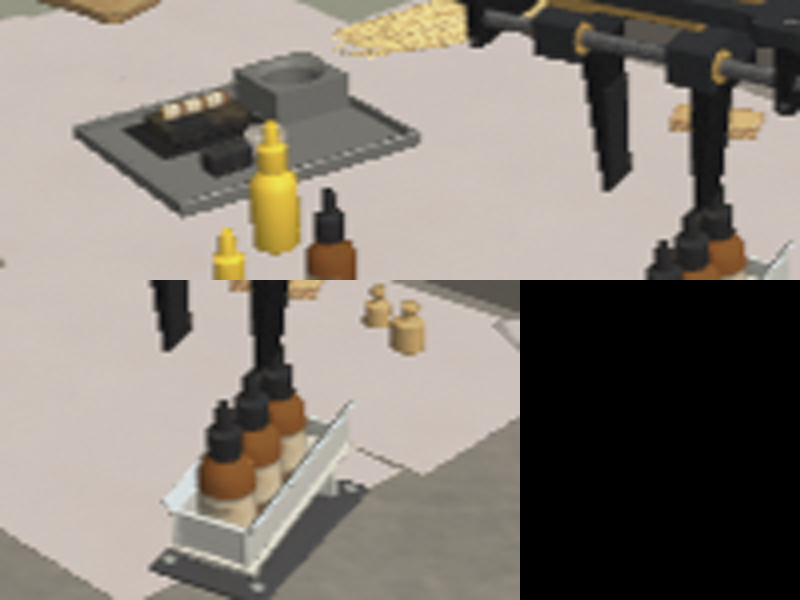

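The bar is still on the stone and the loupe case lies in the tray (228,158), with its ring hidden behind the yellow bottle. The fingers straddle the front lane bottle, so I go down along its axis.

Request:
move_arm([
  [[0.27,0.07,-2],[0,0,0],0.45],
  [[0.27,0.07,-2],[0,0,0],0.45],
  [[0.13,0.03,-1],[0,0,0],0.45],
  [[0.08,0.02,-0.6],[0,0,0],0.45],
  [[0,0,0],[0,0,0],0.45],
  [[0,0,0],[0,0,0],0.45],
])

```text
t: 17.5
eef_pos: [500.6, -193.4, 75.6]
tcp_rot: [3.142, -0.14, 0.248]
ft_force: [0.3, -0.5, 0.0]
opening: 0.448
grip_force: 0.0
```

Matches the plan; close.

Request:
move_arm([
  [[0,0,0],[0,0,0],0.1],
  [[0,0,0],[0,0,0],0.1],
  [[0,0,0],[0,0,0],0.1],
  [[0,0,0],[0,0,0],0.1],
  [[0,0,0],[0,0,0],0.1],
])

```text
t: 18.0
eef_pos: [500.4, -193.7, 75.4]
tcp_rot: [3.142, -0.14, 0.248]
ft_force: [-0.7, -0.6, 3.2]
opening: 0.183
grip_force: 30.0
```

Request:
move_arm([
  [[-0.13,-0.03,1],[0,0,0],0.1],
  [[-0.13,-0.03,1],[0,0,0],0.1],
  [[-0.27,-0.07,2],[0,0,0],0.1],
  [[-0.27,-0.07,2],[0,0,0],0.1],
  [[-0.2,0,2],[0,0,0],0.1],
  [[0,0,1],[-1,3.88,0],0.1],
  [[0,0,0],[-0.98,3.87,0],0.1],
  [[0,0,0],[0,0,0],0.1],
  [[0,0,0],[0,0,0],0.1],
])

```text
t: 18.9
eef_pos: [490.3, -195.2, 165.3]
tcp_rot: [-3.141, -0.002, 0.249]
ft_force: [-0.6, 1.2, -0.5]
opening: 0.188
grip_force: 30.0
```

```bash
python3 - <<'E'
from m import *
t=read_camera("scene");cv2.imwrite("pics/s4.png",t)
cv2.imwrite("pics/s4c.png",cv2.resize(t[150:290,330:460],None,fx=4,fy=4,interpolation=cv2.INTER_CUBIC))
E
```

```text
(no output)
```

View pics/s4c.png

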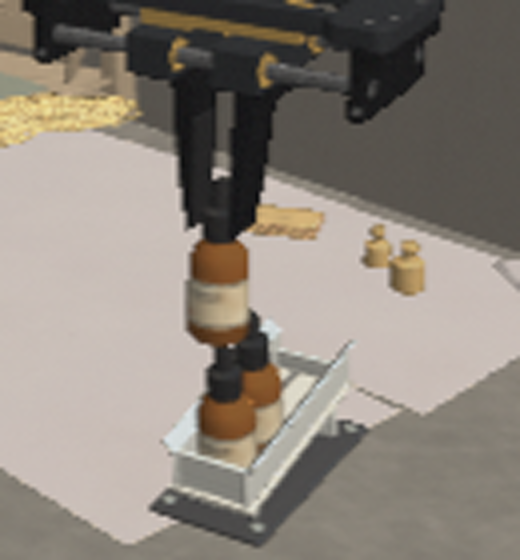

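The front bottle hangs upright and the other two have slid down to the stop. Now to the well.

Request:
move_arm([
  [[0.6,2,0],[0,0,0],0.1],
  [[1.1,4,0],[0,0,0],0.1],
  [[1.1,4,0],[0,0,0],0.1],
  [[1.1,4,0],[0,0,0],0.1],
  [[1.1,4,0],[0,0,0],0.1],
  [[1.1,4,0],[0,0,0],0.1],
  [[1.1,4,0],[0,0,0],0.1],
  [[1.1,4,0],[0,0,0],0.1],
  [[1.1,4,0],[0,0,0],0.1],
  [[1.1,4,0],[0,0,0],0.1],
])

```text
t: 19.95
eef_pos: [595.2, 185.8, 165.0]
tcp_rot: [-3.141, -0.0, 0.248]
ft_force: [0.5, 0.4, -0.9]
opening: 0.189
grip_force: 30.0
```

Request:
move_arm([
  [[1.1,4,0],[0,0,0],0.1],
  [[0.6,2.85,0],[0,0,0],0.1],
  [[0,0,-2],[0,0,0],0.1],
  [[0,0,-2],[0,0,0],0.1],
  [[0,0,-1],[0,0,0],0.1],
  [[0,0,0],[0,0,0],0.1],
  [[0,0,0],[0,0,0],0.1],
])

```text
t: 20.65
eef_pos: [612.6, 252.7, 115.7]
tcp_rot: [-3.141, -0.001, 0.247]
ft_force: [0.2, 0.9, 0.3]
opening: 0.187
grip_force: 30.0
```

```bash
python3 - <<'E'
from m import *
s=state();print(s["eef_pos"],s["tcp_rot"],proj("scene",[612.3,253.3,29]))
t=read_camera("scene");cv2.imwrite("pics/s5.png",t)
cv2.imwrite("pics/s5c.png",cv2.resize(t[140:240,230:350],None,fx=6,fy=6,interpolation=cv2.INTER_CUBIC))
E
```

```text
[612.60384531 252.66088666 115.72627554] [-3.14131102e+00 -5.33836101e-04  2.47369065e-01] [291.9789545  192.06948493]
```

View pics/s5c.png

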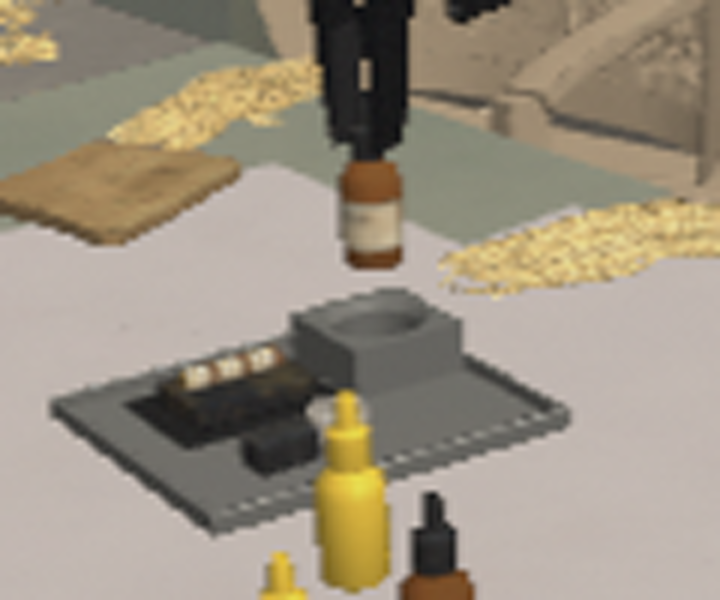

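The bottle axis (372) lines up with the well mouth (375,318).

Request:
move_arm([
  [[0,0,-1.5],[0,0,0],0.1],
  [[0,0,-1.5],[0,0,0],0.1],
  [[0,0,-1],[0,0,0],0.1],
  [[0,0,-0.7],[0,0,0],0.1],
  [[0,0,0],[0,0,0],0.1],
  [[0,0,0],[0,0,0],0.1],
])

```text
t: 21.3
eef_pos: [612.5, 253.0, 68.1]
tcp_rot: [3.142, 0.0, 0.248]
ft_force: [0.2, 0.5, -0.3]
opening: 0.19
grip_force: 30.0
```

Request:
move_arm([
  [[0,0,-0.15],[0,0,0],0.1],
  [[0,0,-0.1],[0,0,0],0.1],
  [[0,0,0],[0,0,0],0.1],
])

```text
t: 21.6
eef_pos: [612.4, 253.0, 65.8]
tcp_rot: [3.142, -0.0, 0.248]
ft_force: [-0.5, 0.4, 0.0]
opening: 0.189
grip_force: 30.0
```

Request:
move_arm([
  [[0,0,-0.1],[0,0,0],0.1],
  [[0,0,-0.1],[0,0,0],0.1],
  [[0,0,0],[0,0,0],0.1],
])

```text
t: 21.9
eef_pos: [612.7, 253.1, 64.8]
tcp_rot: [3.142, -0.001, 0.248]
ft_force: [-2.2, -0.6, 8.1]
opening: 0.185
grip_force: 30.0
```

Request:
move_arm([
  [[0,0,-0.1],[0,0,0],0.1],
  [[0,0,0],[0,0,0],0.1],
])

```text
t: 22.1
eef_pos: [613.0, 253.2, 64.7]
tcp_rot: [3.142, -0.002, 0.248]
ft_force: [-3.2, -1.5, 15.7]
opening: 0.185
grip_force: 30.0
```

Request:
move_arm([
  [[0,0,0.1],[0,0,0],0.1],
  [[0,0,0],[0,0,0],0.4],
  [[0,0,0],[0,0,0],0.4],
  [[0,0,0],[0,0,0],0.4],
  [[0,0,0],[0,0,0],0.4],
  [[0,0,2],[0,0,0],0.4],
  [[0,0,4],[0,0,0],0.4],
  [[0,0,1],[0,0,0],0.4],
])

```text
t: 22.9
eef_pos: [613.6, 253.4, 137.2]
tcp_rot: [-3.141, -0.005, 0.248]
ft_force: [0.6, 0.1, -0.5]
opening: 0.4
grip_force: 0.0
```

Request:
move_arm([
  [[-2.18,-3.16,0],[0,0,0],0.4],
  [[-2.18,-3.16,0],[0,0,0],0.4],
  [[-2.18,-3.16,0],[0,0,0],0.4],
  [[-2.18,-3.16,0],[0,0,0],0.4],
  [[-2.18,-3.16,0],[0,0,0],0.4],
  [[-2.18,-3.16,0],[0,0,0],0.4],
  [[-2.18,-3.16,0],[0,0,0],0.4],
  [[-2.18,-3.16,0],[0,0,0],0.4],
  [[0,0,0],[0,0,0],0.4],
  [[0,0,0],[0,0,0],0.4],
])

```text
t: 23.9
eef_pos: [438.0, -0.3, 133.7]
tcp_rot: [3.141, -0.0, 0.246]
ft_force: [-0.4, 0.3, 0.2]
opening: 0.399
grip_force: 0.0
```

```bash
python3 - <<'E'
from m import *
s=state();p=s["eef_pos"];print(p,s["tcp_rot"],proj("scene",p),proj("scene",[438.5,-.3,80]))
t=read_camera("scene");cv2.imwrite("pics/s6.png",t)
cv2.imwrite("pics/s6c.png",cv2.resize(t[165:285,230:370],None,fx=5,fy=5,interpolation=cv2.INTER_CUBIC))
E
```

```text
[ 4.38034751e+02 -2.96660207e-01  1.33735600e+02] [ 3.14141432e+00 -4.12230078e-04  2.46058234e-01] [299.10978179 199.97411768] [300.33038355 222.37622385]
```

View pics/s6c.png

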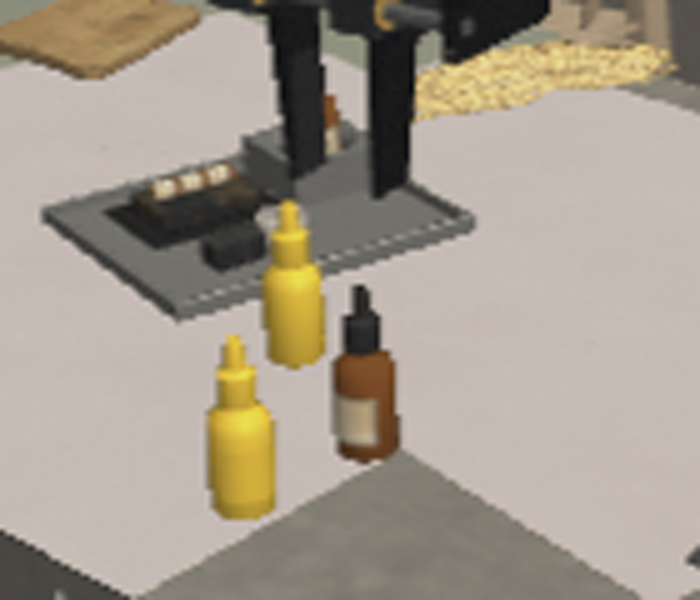

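The fresh bottle's tip is at crop (360,290), about 2 px right of the estimate. I'll shift slightly and go down.

Request:
move_arm([
  [[0.1,-0.15,-3],[0,0,0],0.4],
  [[0,0,-2],[0,0,0],0.4],
  [[0,0,-1.6],[0,0,0],0.4],
  [[0,0,-1],[0,0,0],0.4],
  [[0,0,0],[0,0,0],0.4],
  [[0,0,0],[0,0,0],0.4],
])

```text
t: 24.55
eef_pos: [439.3, -1.0, 57.8]
tcp_rot: [3.141, -0.0, 0.249]
ft_force: [-0.6, 0.6, -0.5]
opening: 0.401
grip_force: 0.0
```

Request:
move_arm([
  [[0,0,0],[0,0,0],0.1],
  [[0,0,0],[0,0,0],0.1],
  [[0,0,0],[0,0,0],0.1],
  [[0,0,0],[0,0,0],0.1],
  [[0,0,0],[0,0,0],0.1],
])

```text
t: 25.05
eef_pos: [439.2, -1.4, 58.0]
tcp_rot: [3.141, -0.001, 0.248]
ft_force: [-0.3, 1.9, 7.4]
opening: 0.188
grip_force: 30.0
```

Request:
move_arm([
  [[0,0,2],[0,0,0],0.1],
  [[0,0,4],[0,0,0],0.1],
  [[0,0,4],[0,0,0],0.1],
  [[1,-1.6,1.2],[0,0,0],0.1],
  [[2.2,-3.6,0],[0,0,0],0.1],
  [[2.2,-3.6,0],[0,0,0],0.1],
  [[2.2,-3.6,0],[0,0,0],0.1],
  [[2.2,-3.6,0],[0,0,0],0.1],
  [[1.3,-1.9,0],[0,0,0],0.1],
  [[0,0,0],[0,0,0],0.1],
])

```text
t: 26.05
eef_pos: [550.9, -182.7, 169.1]
tcp_rot: [3.141, -0.0, 0.246]
ft_force: [-0.4, -0.5, -0.3]
opening: 0.188
grip_force: 30.0
```

Request:
move_arm([
  [[0,0,0],[0.99,-3.88,0],0.1],
  [[0,0,0],[0.99,-3.87,0],0.1],
  [[0,0,0],[0,0,0],0.1],
  [[0,0,0],[0,0,0],0.1],
])

```text
t: 26.45
eef_pos: [549.5, -180.0, 169.9]
tcp_rot: [-3.141, -0.138, 0.248]
ft_force: [0.1, 0.2, 0.5]
opening: 0.184
grip_force: 30.0
```

Request:
move_arm([
  [[0.3,0.05,-2],[0,0,0],0.1],
  [[0.3,0.05,-2],[0,0,0],0.1],
  [[0.25,0.04,-1.5],[0,0,0],0.1],
  [[0,0,0],[0,0,0],0.1],
  [[0,0,0],[0,0,0],0.1],
])

```text
t: 26.95
eef_pos: [558.7, -178.6, 114.9]
tcp_rot: [-3.141, -0.139, 0.249]
ft_force: [0.4, -0.0, -0.0]
opening: 0.188
grip_force: 30.0
```

```bash
python3 - <<'E'
from m import *
s=state();p=s["eef_pos"];print(p,s["tcp_rot"])
t=read_camera("scene");cv2.imwrite("pics/s7.png",t)
cv2.imwrite("pics/s7c.png",cv2.resize(t[190:290,355:455],None,fx=6,fy=6,interpolation=cv2.INTER_CUBIC))
E
```

```text
[ 558.70297914 -178.58875956  114.85667026] [-3.14111597 -0.13863566  0.24854359]
```

View pics/s7c.png

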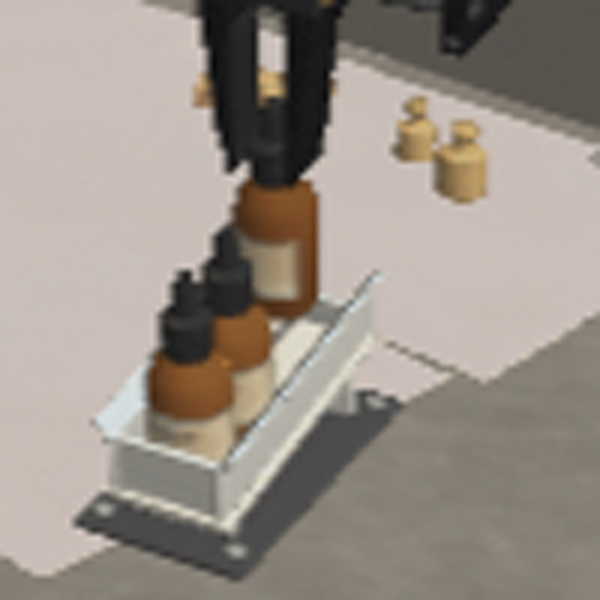

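The fresh bottle hangs behind the two in the lane, its foot (282,310) just above the guides and centred. Lowering gently.

Request:
move_arm([
  [[0.13,0.03,-1],[0,0,0],0.1],
  [[0.07,0.02,-0.5],[0,0,0],0.1],
  [[0.07,0.02,-0.5],[0,0,0],0.1],
  [[0,0,0],[0,0,0],0.1],
])

```text
t: 27.4
eef_pos: [560.9, -178.1, 93.9]
tcp_rot: [-3.141, -0.139, 0.248]
ft_force: [0.5, 0.2, -0.9]
opening: 0.19
grip_force: 30.0
```

Request:
move_arm([
  [[0.07,0.02,-0.5],[0,0,0],0.1],
  [[0.04,0.01,-0.3],[0,0,0],0.1],
  [[0,0,0],[0,0,0],0.1],
])

```text
t: 27.7
eef_pos: [562.1, -177.9, 86.2]
tcp_rot: [-3.141, -0.139, 0.248]
ft_force: [-0.1, 0.3, -0.6]
opening: 0.187
grip_force: 30.0
```

Request:
move_arm([
  [[0,0,-0.1],[0,0,0],0.1],
  [[0,0,-0.1],[0,0,0],0.1],
  [[0,0,0],[0,0,0],0.1],
])

```text
t: 28.0
eef_pos: [562.3, -178.0, 84.8]
tcp_rot: [-3.142, -0.14, 0.248]
ft_force: [-0.2, -0.2, 0.7]
opening: 0.185
grip_force: 30.0
```

Request:
move_arm([
  [[0,0,-0.1],[0,0,0],0.1],
  [[0,0,0],[0,0,0],0.1],
])

```text
t: 28.2
eef_pos: [562.8, -178.3, 84.8]
tcp_rot: [3.14, -0.141, 0.248]
ft_force: [-1.6, 0.1, 10.6]
opening: 0.184
grip_force: 30.0
```

Request:
move_arm([
  [[0,0,0.05],[0,0,0],0.1],
  [[-0.15,-0.04,-0.02],[0,0,0],0.1],
  [[-0.1,-0.02,0],[0,0,0],0.1],
  [[0,0,0],[0,0,0],0.4],
  [[0,0,0],[0,0,0],0.4],
  [[0,0,0],[0,0,0],0.4],
  [[0,0,0],[0,0,0],0.4],
  [[0,0,0],[0,0,0],0.4],
])

```text
t: 29.0
eef_pos: [559.7, -178.5, 83.8]
tcp_rot: [-3.141, -0.139, 0.248]
ft_force: [-0.3, -0.9, -0.3]
opening: 0.398
grip_force: 0.0
```

Request:
move_arm([
  [[-0.2,-0.05,1.5],[0,0,0],0.4],
  [[-0.4,-0.1,3],[0,0,0],0.4],
  [[-0.4,-0.1,3],[0,0,0],0.4],
  [[0,0,4],[0,0,0],0.4],
  [[0,0,4],[0,0,0],0.4],
  [[0,0,4],[0,0,0],0.4],
  [[-2,3,2],[-1,3.9,0],0.4],
  [[-2,4,0],[-1,3.9,0],0.4],
  [[-2,4,0],[0,0,0],0.4],
  [[-2,4,0],[0,0,0],0.4],
])

```text
t: 30.0
eef_pos: [468.9, -29.6, 298.9]
tcp_rot: [3.141, 0.001, 0.248]
ft_force: [0.2, 0.5, 2.0]
opening: 0.399
grip_force: 0.0
```

Request:
move_arm([
  [[-2,2,0],[0,0,0],0.4],
  [[0,0,0],[0,0,0],0.4],
  [[0,0,0],[0,0,0],0.4],
])

```text
t: 30.3
eef_pos: [449.8, -10.8, 299.3]
tcp_rot: [3.141, 0.0, 0.249]
ft_force: [-0.6, -0.4, 0.1]
opening: 0.402
grip_force: 0.0
```

```bash
python3 - <<'E'
from m import *
s=state();print(s["t"],s["eef_pos"])
t=read_camera("scene");u=read_camera("top");cv2.imwrite("pics/s8.png",t);cv2.imwrite("pics/t8.png",u)
a=cv2.resize(t[165:285,235:435],None,fx=3,fy=3,interpolation=cv2.INTER_CUBIC)
b=cv2.resize(u[150:246,212:437],None,fx=2.4,fy=2.4,interpolation=cv2.INTER_CUBIC)
o=np.zeros((600,600,3),np.uint8);o[:360]=a;o[362:362+min(238,b.shape[0]),:b.shape[1]]=b[:238]
cv2.imwrite("pics/end.png",o)
E
```

```text
30.3 [449.83533894 -10.81555641 299.31267216]
```

View pics/end.png

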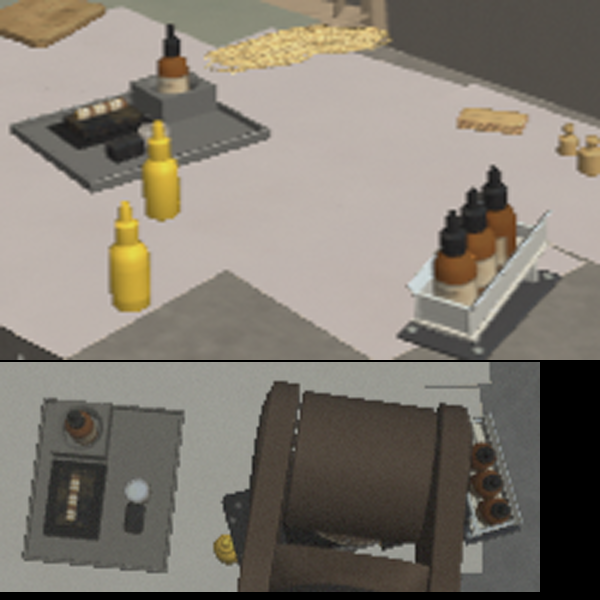

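Everything is in place: bottle upright in the well, bar on the stone, loupe alongside it to the right, and three bottles standing in the lane. I'm handing the job in.

```bash
python3 -c "
from cell import env
print(env.job_done())"
```

```text
the job is handed in; nothing more can be done
None
```

The job is done and handed in at about 30 s of the 144 s allowed. The last pictures show the stone, bead bar, loupe and oldest bottle set out on the tray as asked, and the fresh bottle standing in the lane behind the other two.

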